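Feed the blue cell through the guide lane with the push stick

ROBOT

A 6-joint arm with a two-finger parallel gripper is mounted at the origin on a cart in front of the work surface, level with it; the furniture and walls round the work are solid. World frame = base frame: x ahead of the robot, y to its left, z up, the work surface at z = 0. Lengths are in m, angles in degrees, forces in N, time in s.
With the tool pointing down it reaches from about 0.4 to 0.825 m from the base axis. Payload 7 kg.
Tool frame: the origin (TCP) lies midway between the tips of the shut fingers; the grasp point (between the pads) lies 19 mm behind it (ctrl.hold_point_z is the distance from the TCP to the grasp point, in m); z points along the fingers, y is the line along which they close (so a half turn about z gives the same grasp; the last joint's range is limited). The gripper opens to 88 mm and grips with 3 to 60 N. Pads are 19 mm wide; open, the fingers measure 130 mm over their backs; the gripper's body (78 mm by 193 mm) begins 47 mm behind the grasp point.
Start: joints at [87.897, 20.546, 0.682, 0, -70.136, -16.507], TCP at [0.215, 0.64, 0.202] pointing down, gripper open.
Joint ranges: [-176.03, 176.03], [-82.01, 121.73], [-58.28, 71.71], [-173.87, 95.51], [-174.79, -0.11], [-173.66, 173.66]. Speed limits (degrees/s): [136.94, 136.94, 172.46, 180, 180, 180].

INTERFACE

Orientations are given as [roll, pitch, yaw] about the fixed x, y, z axes, in that order (R = Rz(yaw) Ry(pitch) Rx(roll)).
In Python, from plant import ctrl gives the robot as it stands.
- The arm moves only by the tool apply_moves, never from a script. Its argument "deltas" is a list of rows, each an object with "fingers": the finger opening in mm, from 0 to 87.6; "delta_pos": the shift along the tool's x, y, z in mm, a list of three; "angular": the turn, a rotation vector about the tool's x, y, z in degrees, a list of three. A call has 1 to 10 rows; each row is the pose to reach, as a shift and turn from the pose commanded when the call began, along the tool's axes at that moment; what a row does not reach only later rows make up. A row lasts 1/10 s, in which the tool goes at most 50 mm and 8.59 degrees, less where a joint would pass 70% of its speed; a pose out of reach is approached as far as the arm can. A call with a gripper value outside its range is refused whole. The fingers move at their own pace and stop on an object; the grip force is fixed at half the most. Time passes only in rows, so rows that repeat a pose let the fingers close. It gives the time, the measured TCP pose, the force, the opening and the grip force at its end, in the units of the state.
- ctrl.get_obs(): the state, without advancing time (a new reading comes with each control period).
- ctrl.snapshot(name): name is "side" or "top"; returns the picture (384x512x3 uint8, red, green, blue); there is no depth.
- ctrl.camera_params(name): a dict with "fx", "fy", "cx", "cy" (pixels), "cam_to_world" (4x4, takes a point from camera to world coordinates). Camera axes: x right, y up, looking along -z (the intrinsics and any distortion apply to the point x, -y, -z); pixel columns grow to the right and rows downward; lengths in m; the calibration is good to about 2 mm. A picture is of the moment at which its call begins. camera_params takes no time and is no camera call.
- ctrl.close_job(): hands the job in; it is judged then, once.
The state is a dict: "clock": time; "joint_pos": joint angles; "qvel": joint speeds; "tau": joint torques, N m; "tool_pos": TCP position; "orientation": TCP orientation; "force": force on the tool from outside, world axes, zero at the start; "moment": the same for the moment, N m; "opening": finger opening in m; "gripper_force": force on a finger pad.
Only numpy, scipy, OpenCV 4.12 (cv2) and the standard library are available. Lean on these libraries where they do the work, as an engineer would, in place of code of your own. Each camera call takes 0.05 s, during which the arm holds its last target. There are 200 camera calls.

TASK

Pick up the wooden push stick and use its nose to push the blue cell along its lane of the feeding jig, under the yellow straps, until it is fully home against the end stop. Then lay the stick down on the bench, clear of the jig. Do not touch the cells with the gripper, and leave the teal cell where it lies in the other lane.

Things in the scene. Friction and masses are not known exactly. Their poses are not given: they have to be found in the camera images.
- feed_jig: Sizes in mm. Fixed jig, base 270x96x6, white walls. Origin: centre of underside on bench; +x = feeding direction. Two lanes along x, centres y=+19 and -19, 30 wide, floor 6 and wall tops 30 above bench. Rear (x=-135) open and flared; open above up to x=25, then yellow straps (underside 30, top 34 high) over both lanes to the black end stop, whose copper pads are at x=122, top 32 high.
- blue_cell: Strong-blue battery cell, 65 long, 18.5 diameter, 46 g, lying along one of the jig's lanes (either), before the straps. Origin: mid-length, on what was its underside at the start (it goes round as the cell rolls, up to 10 off the lane's centre line). Its long axis is no axis of its own frame: it lies along the lane. Fully home its middle is at jig x=89. Sizes in mm.
- teal_cell: Teal (blue-green) cell of the same size, lying along the jig's other lane. Origin as for the blue cell. To be left where it is. Sizes in mm.
- push_stick: Light wooden push stick, 140 g, standing on its shoe: 130 long (x), 16 wide (y), 14 high; nose with black rubber face at x=+65. Upright grip 28 (x) by 16 (y), centred at x=-20, rises to 74 above the underside: grip it across y at 55 to 60 height. Origin: centre of the shoe's underside; z up. Sizes in mm.
Not all that is in view belongs to the job. Of the things like the blue_cell, leave any that is black or pink; of the rest the larger one is meant.

How it is judged:
By the outcome, as a careful person would: the job done as asked, in the order asked, and still so for the second after the job is handed in, with the robot touching nothing.
It also fails if it takes over 58 s, if anything falls off the work surface, if the arm or the gripper's body presses on something with over 40 N, if the wrist force passes 120 N, or if a joint passes its speed limit or range.

## Working session

There is one attempt and no reset: what is moved stays moved. The work goes in short steps, Python scripts to look and compute and a tool call to move; the robot and the scene stay as the last step left them, time stands still between calls to the robot, and variables do not carry over. Pictures are saved under pics/ and viewed, at most 10 in all, crops included, and the job is handed in when it is done.

Besides the shell and the picture viewer there is one more tool, called after "Request:" as name([rows], argument=value, ...), one row to a line, values as JSON. apply_moves: Moves the arm, as the interface text tells. Its arguments: {"type":"object","properties":{"deltas":{"type":"array"}},"required":["deltas"]}

```bash
mkdir -p pics; ls
python3 - <<'E'
from plant import ctrl
import cv2,numpy as np
for n in("side","top"):
    im=ctrl.snapshot(n); cv2.imwrite(f"pics/{n}0.png",im[:,:,::-1])
    p=ctrl.camera_params(n); print(n,{k:(np.round(v,4).tolist() if not isinstance(v,str) else v) for k,v in p.items()})
o=ctrl.get_obs(); print(o, ctrl.hold_point_z)
E
```

```text
pics
side {'fx': 498.408, 'fy': 498.408, 'cx': 259.5059, 'cy': 192.643, 'cam_to_world': [[0.9998, -0.0221, -0.0018, 0.4957], [0.007, 0.3897, -0.9209, -0.5272], [0.0211, 0.9207, 0.3898, 0.3655], [0.0, 0.0, 0.0, 1.0]]}
top {'fx': 354.2857, 'fy': 354.2857, 'cx': 259.5078, 'cy': 187.4202, 'cam_to_world': [[0.0102, 0.9976, -0.0684, 0.4336], [-0.9995, 0.0123, 0.0293, 0.2701], [0.03, 0.0681, 0.9972, 0.9037], [0.0, 0.0, 0.0, 1.0]]}
{'clock': 0.1, 'joint_pos': array([ 8.78977914e+01,  2.05875817e+01,  6.37659384e-01, -1.71440193e-02,
       -7.01363044e+01, -1.65094180e+01]), 'qvel': array([-0.00316087, -0.1320307 ,  0.22445654,  0.06307131, -0.08537605,
       -0.06695281]), 'tau': array([-1.79305891e-03, -5.84162343e+01,  2.93750167e+01,  7.01559797e+00,
        1.01114748e-02, -4.79891276e-05]), 'tool_pos': array([0.21528025, 0.63923428, 0.20160509]), 'orientation': array([ 1.79912748e+02, -9.05265274e-03, -1.86174571e+01]), 'force': array([ 0.35886984,  0.19198106, -0.07283932]), 'moment': array([ 0.01683757, -0.00161529, -0.02427988]), 'gripper_force': 0.0, 'opening': 0.08773162428361615} 0.0188
```

View pics/top0.png

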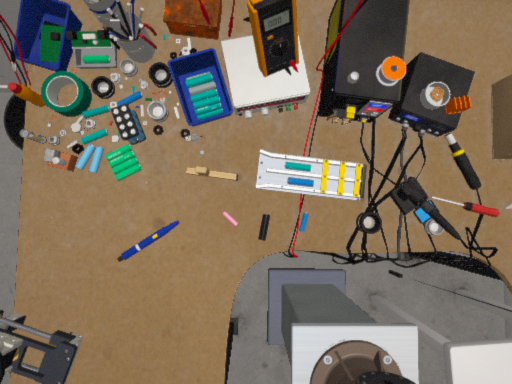

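View pics/side0.png

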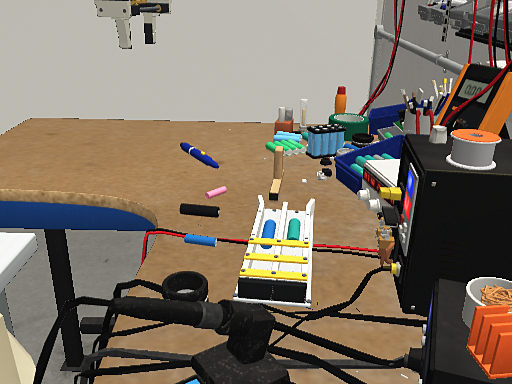

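The top view shows the jig at about (258–365, 150–200), feeding towards image right. The blue cell is at (299,182) in the near lane and the teal one at (299,167). The stick is at (187–238, 168–180), with its nose to the right. The side view shows the stick's grip at (279,160) and the jig at (240–315, 195–300). Next I'll crop and enlarge these for measuring.

```bash
cat > h.py <<'E'
import numpy as np,cv2
from plant import ctrl
P={n:ctrl.camera_params(n) for n in("side","top")}
def ray(n,u,v):
    p=P[n];T=np.array(p["cam_to_world"])
    d=np.array([(u-p["cx"])/p["fx"],-(v-p["cy"])/p["fy"],-1.])
    return T[:3,3],T[:3,:3]@d
def plane(n,u,v,z):
    o,d=ray(n,u,v);return o+d*(z-o[2])/d[2]
def tri(a,b):  # (u,v) side, (u,v) top
    o1,d1=ray("side",*a);o2,d2=ray("top",*b)
    s=np.linalg.lstsq(np.c_[d1,-d2],o2-o1,rcond=None)[0]
    p,q=o1+s[0]*d1,o2+s[1]*d2
    return (p+q)/2,np.linalg.norm(p-q)
def proj(n,X):
    p=P[n];T=np.array(p["cam_to_world"]);c=T[:3,:3].T@(np.array(X)-T[:3,3])
    return p["cx"]-p["fx"]*c[0]/c[2],p["cy"]+p["fy"]*c[1]/c[2]
E
python3 - <<'E'
import cv2,numpy as np
def crop(f,x0,y0,w,h,k):
    im=cv2.resize(cv2.imread(f)[y0:y0+h,x0:x0+w],None,fx=k,fy=k,interpolation=cv2.INTER_NEAREST)
    for g in range(-(-x0//10)*10,x0+w,10):
        x=(g-x0)*k; cv2.line(im,(x,0),(x,5 if g%50 else 14),(0,0,255),1)
        if g%20==0: cv2.putText(im,str(g),(x,24),0,.35,(0,0,255),1)
    for g in range(-(-y0//10)*10,y0+h,10):
        y=(g-y0)*k; cv2.line(im,(0,y),(5,y),(0,0,255),1); cv2.putText(im,str(g),(8,y+4),0,.35,(0,0,255),1)
    return im
cv2.imwrite("pics/c1.png",crop("pics/top0.png",180,135,190,75,4))
cv2.imwrite("pics/c2.png",crop("pics/side0.png",225,140,110,170,3)if 0 else crop("pics/side0.png",225,140,110,170,3))
E
```

```text
(no output)
```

View pics/c1.png

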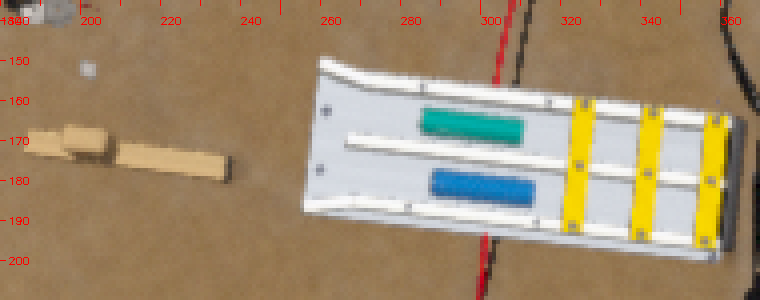

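View pics/c2.png

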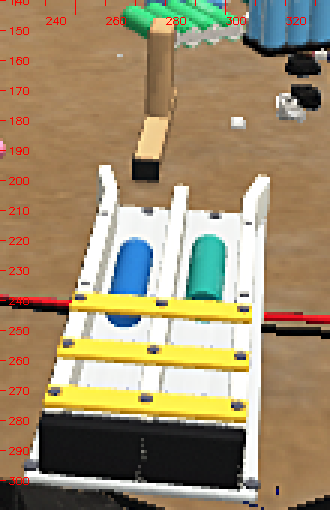

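c1 (top) shows the stick shoe running from (185,170) to the black nose at (235,177), with the grip top at (192–207, 166–174). The jig's rear is at column 257 and the straps' centres are at about (322,176), (340,178) and (358,180). c2 (side) shows the black nose face at (265–274, 193–199), the grip top at (272–283, 146) and the straps at rows 241, 257 and 273. I'll now measure with masks and triangulation.

Run:
```python
from h import *
np.set_printoptions(precision=4,suppress=True)
im={n:cv2.imread(f"pics/{n}0.png") for n in P}
hsv={n:cv2.cvtColor(im[n],cv2.COLOR_BGR2HSV) for n in P}
box={"top":(180,135,370,210),"side":(225,140,335,310)}
def blobs(n,lo,hi,amin,bx=None):
    x0,y0,x1,y1=bx or box[n]; m=np.zeros(hsv[n].shape[:2],np.uint8)
    m[y0:y1,x0:x1]=cv2.inRange(hsv[n],lo,hi)[y0:y1,x0:x1]
    r=[]
    for c in cv2.findContours(m,0,1)[0]:
        if cv2.contourArea(c)>amin: r.append((cv2.minAreaRect(c)))
    return r
for name,lo,hi,a in(("yellow",(22,150,120),(32,255,255),25),("blue",(102,150,80),(115,255,255),40),("teal",(78,120,60),(95,255,255),40)):
    for n in P:
        for b in sorted(blobs(n,lo,hi,a),key=lambda b:b[0][0]if n=="top"else -b[0][1]): print(name,n,np.round(np.hstack(b[:2]),1),round(b[2],1), "box",np.round(cv2.boxPoints(b),1).tolist())
# stick in top: lighter wood
for n,bx in(("top",(183,160,240,184)),("side",(264,143,290,200))):
    for b in blobs(n,(8,60,150),(25,140,255),30,bx): print("wood",n,np.round(np.hstack(b[:2]),1),np.round(cv2.boxPoints(b),1).tolist())
print(im["top"][172,200],hsv["top"][170,200],hsv["top"][176,225],hsv["top"][185,220],hsv["side"][165,276],hsv["side"][187,275],hsv["side"][180,300])
```

```text
yellow side [273.1 273.1  66.3   7.4] 3.1 box [[239.8000030517578, 275.0], [240.1999969482422, 267.6000061035156], [306.3999938964844, 271.20001220703125], [306.0, 278.6000061035156]]
yellow side [275.6 257.2  63.3   5.7] 3.6 box [[243.89999389648438, 258.0], [244.1999969482422, 252.3000030517578], [307.3999938964844, 256.29998779296875], [307.0, 262.0]]
yellow side [278.1 241.8  60.3   6.2] 3.9 box [[247.89999389648438, 242.89999389648438], [248.3000030517578, 236.6999969482422], [308.3999938964844, 240.8000030517578], [308.0, 247.0]]
yellow top [324.2 176.    5.2  32.5] 5.7 box [[320.0, 191.89999389648438], [323.20001220703125, 159.5], [328.3999938964844, 160.0], [325.20001220703125, 192.39999389648438]]
yellow top [341.2 178.1   5.1  32.2] 5.7 box [[337.1000061035156, 193.89999389648438], [340.29998779296875, 161.8000030517578], [345.3999938964844, 162.3000030517578], [342.20001220703125, 194.39999389648438]]
yellow top [357.5 180.    5.9  32.5] 5.7 box [[353.0, 195.89999389648438], [356.20001220703125, 163.5], [362.1000061035156, 164.10000610351562], [358.8999938964844, 196.5]]
b
[... 284 characters left out ...]
89648438], [288.3999938964844, 177.39999389648438], [312.5, 180.10000610351562], [311.8999938964844, 185.5]]
teal side [293.  228.5  21.   12. ] 90.0 box [[287.0, 218.0], [299.0, 218.0], [299.0, 239.0], [287.0, 239.0]]
teal top [297.5 166.1  25.    5.7] 6.3 box [[284.79998779296875, 167.5], [285.5, 161.8000030517578], [310.29998779296875, 164.60000610351562], [309.6000061035156, 170.3000030517578]]
wood top [211.  171.5  23.   56. ] [[183.0, 160.0], [239.0, 160.0], [239.0, 183.0], [183.0, 183.0]]
wood side [276.5 171.   56.   25. ] [[264.0, 143.0], [289.0, 143.0], [289.0, 199.0], [264.0, 199.0]]
[ 97 140 173] [ 17 101 210] [ 19  99 213] [ 16 109 150] [ 16 118 121] [ 19 101 240] [ 16 107 165]
```

Run:
```python
from h import *
np.set_printoptions(precision=4,suppress=True)
S=[tri(a,b) for a,b in(((278.1,241.8),(324.2,176)),((275.6,257.2),(341.2,178.1)),((273.1,273.1),(357.5,180)))]
print("straps tri",S)
T=np.array([plane("top",u,v,.034)for u,v in((324.2,176),(341.2,178.1),(357.5,180))]);print("straps top z34",T)
print("straps side z34",[plane("side",u,v,.033)for u,v in((278.1,241.8),(275.6,257.2),(273.1,273.1))])
for a,b in(((320,191.9),(323.2,159.5)),((353,195.9),(356.2,163.5))):
    d=plane("top",*b,.034)-plane("top",*a,.034);print("strap dir",np.degrees(np.arctan2(d[1],d[0])),np.linalg.norm(d))
for n,u,v in(("blue",300.2,181.5),("teal",297.5,166.1)): print(n,plane("top",u,v,.02))
for n,q in(("blue",((288.1,180.1),(312.2,182.8))),("teal",((285.1,164.6),(310,167.4)))):
    a,b=[plane("top",*x,.02)for x in q];d=b-a;print(n,a,b,np.degrees(np.arctan2(d[1],d[0])),np.linalg.norm(d))
print("rear flare tips top z30",plane("top",260,149.5,.03),plane("top",256.5,187.5,.03)," side",plane("side",260,195,.03),plane("side",312.5,198,.03))
im=cv2.imread("pics/top0.png");h=cv2.cvtColor(im,cv2.COLOR_BGR2HSV)
m=np.zeros(h.shape[:2],np.uint8);m[160:186,180:240]=cv2.inRange(h,(8,60,185),(26,150,255))[160:186,180:240]
for c in cv2.findContours(m,0,1)[0]:
    if cv2.contourArea(c)>10:print("wood",cv2.boundingRect(c),cv2.minAreaRect(c))
print("shoe fit")
xs,ys=np.nonzero(m[:,209:236])[1]+209,np.nonzero(m[:,209:236])[0]
col=[(x,ys[xs==x].mean(),(xs==x).sum()) for x in range(209,236) if (xs==x).any()]
k=np.polyfit([c[0]for c in col],[c[1]for c in col],1);print(k,[c[2]for c in col],col[0],col[-1])
a=plane("top",212,np.polyval(k,212),.014);b=plane("top",234,np.polyval(k,234),.014);d=b-a
print("shoe line",a,b,np.degrees(np.arctan2(d[1],d[0])))
print("nose col bright->dark", im[176:178,228:242].mean(2).astype(int).tolist(), im[170:172,180:192].mean(2).astype(int).tolist())
s=cv2.imread("pics/side0.png").mean(2).astype(int)
for r in(147,150,155,160,165,170,175,185,190,195,197):print(r,s[r,262:292].tolist())
print("col",s[138:205,277].tolist()); print(s[138:205,269].tolist())
```

```text
straps tri [(array([0.524 , 0.0841, 0.0332]), np.float64(0.0005312280182063416)), (array([0.5194, 0.0417, 0.0333]), np.float64(0.0007765318411190946)), (array([0.5152, 0.0012, 0.0343]), np.float64(0.0010368018468476805))]
straps top z34 [[0.5236 0.0843 0.034 ]
 [0.519  0.0419 0.034 ]
 [0.5147 0.0011 0.034 ]]
straps side z34 [array([0.5243, 0.0846, 0.033 ]), array([0.5198, 0.0423, 0.033 ]), array([0.5158, 0.0034, 0.033 ])]
strap dir -5.737943122255453 0.08125693353621381
strap dir -6.1218733514413595 0.08142176845685183
blue [0.5104 0.142  0.02  ]
teal [0.5492 0.1489 0.02  ]
blue [0.5135 0.1725 0.02  ] [0.5075 0.1117 0.02  ] -95.66290102729732 0.061108393997064823
teal [0.5526 0.1803 0.02  ] [0.5464 0.1173 0.02  ] -95.63166181905989 0.06329816535100148
rear flare tips top z30 [0.5882 0.2442 0.03  ] [0.4932 0.2519 0.03  ]  side [0.4981 0.2552 0.03  ] [0.5871 0.2473 0.03  ]
wood (209, 171, 27, 9) ((222.1834259033203, 174.62448120117188), (26.30057716369629, 5.550875663757324), 7.594643592834473)
wood (186, 166, 20, 8) ((195.45387268066406, 169.6307830810547), (6.8219099044799805, 19.349
[... 2446 characters left out ...]
 131, 132, 132, 132, 135, 133, 130, 127, 129, 133, 129, 128]
col [166, 113, 94, 157, 151, 138, 122, 115, 204, 200, 198, 193, 171, 112, 100, 102, 103, 103, 100, 101, 100, 101, 101, 100, 98, 97, 101, 106, 105, 105, 105, 104, 104, 107, 109, 109, 107, 109, 107, 106, 89, 205, 203, 198, 197, 197, 197, 198, 197, 198, 198, 200, 200, 203, 212, 74, 7, 9, 10, 9, 6, 3, 50, 109, 119, 126, 126]
[129, 134, 128, 132, 154, 143, 139, 114, 93, 66, 60, 51, 105, 127, 130, 132, 131, 133, 135, 135, 135, 128, 126, 130, 134, 136, 134, 130, 133, 132, 135, 136, 131, 134, 135, 131, 131, 133, 134, 131, 127, 129, 135, 129, 126, 120, 117, 121, 123, 127, 125, 118, 121, 82, 69, 17, 5, 7, 7, 4, 7, 4, 103, 118, 125, 130, 132]
```

```bash
cat >> h.py <<'E'
from scipy.spatial.transform import Rotation as R
F=np.array([np.cos(np.radians(-96.)),np.sin(np.radians(-96.)),0]);Y=np.array([-F[1],F[0],0])
J0=np.array([.5268,.1160,0])
def jig(x,y,z): return J0+F*x/1e3+Y*y/1e3+np.array([0,0,z/1e3])
def tojig(p): d=np.array(p)-J0;return np.array([d@F,d@Y,d[2]])*1e3
def delta(pos,yaw=-96.):
    o=ctrl.get_obs();Rc=R.from_euler("xyz",o["orientation"],degrees=True)
    Rt=R.from_euler("xyz",[180,0,yaw],degrees=True)
    print("delta_pos",(Rc.inv().apply(np.array(pos)-o["tool_pos"])*1e3).round(1),"angular",(Rc.inv()*Rt).as_rotvec(degrees=True).round(2))
E
python3 - <<'E'
from h import *
np.set_printoptions(precision=4,suppress=True)
print("grip top",plane("top",199.5,169.7,.074),tri((277.8,148),(199.5,169.7)))
print("nose face bottom side z0",plane("side",273,199.3,0),"top edge z14",plane("side",273.4,192.6,.014))
print("nose tri",tri((273.4,192.8),(236.7,176.4)))
print("grip expect jig",tojig([.5306,.3854,0]),"cell jig",tojig([.5104,.142,.02]),tojig([.5492,.1489,.02]))
delta([.5306,.3854,.2])
E
```

```text
grip top [0.5304 0.3869 0.074 ] (array([0.5306, 0.3871, 0.0724]), np.float64(3.892647676129066e-05))
nose face bottom side z0 [0.5222 0.3066 0.    ] top edge z14 [0.5225 0.305  0.014 ]
nose tri (array([0.522 , 0.3017, 0.0149]), np.float64(0.0007145985385039842))
grip expect jig [-268.3214  -24.3808    0.    ] cell jig [-24.1433 -19.0279  20.    ] [-35.0612  18.8383  20.    ]
delta_pos [379.9 139.9   1.9] angular [ 0.07 -0.07 77.38]
```

Request:
apply_moves([
  {"fingers": 87,"delta_pos": [38,14,0],"angular": [0,0,8]},
  {"fingers": 87,"delta_pos": [76,28,0],"angular": [0,0,16]},
  {"fingers": 87,"delta_pos": [114,42,0],"angular": [0,0,24]},
  {"fingers": 87,"delta_pos": [152,56,0],"angular": [0,0,32]},
  {"fingers": 87,"delta_pos": [190,70,0],"angular": [0,0,40]},
  {"fingers": 87,"delta_pos": [228,84,0],"angular": [0,0,48]},
  {"fingers": 87,"delta_pos": [266,98,0],"angular": [0,0,56]},
  {"fingers": 87,"delta_pos": [304,112,0],"angular": [0,0,64]},
  {"fingers": 87,"delta_pos": [342,126,0],"angular": [0,0,72]},
  {"fingers": 87,"delta_pos": [379,140,0],"angular": [0,0,77.4]},
])

```text
clock: 1.1
tool_pos: [0.5309, 0.3847, 0.2021]
orientation: [180.0, -0.0, -96.3]
force: [0.1, 1.8, -1.1]
opening: 0.0869
gripper_force: 0.0
```

Request:
apply_moves([
  {"fingers": 60,"delta_pos": [0,0,0],"angular": [0,0,0]},
  {"fingers": 60,"delta_pos": [0,0,0],"angular": [0,0,0]},
  {"fingers": 60,"delta_pos": [0,0,0],"angular": [0,0,0]},
  {"fingers": 60,"delta_pos": [0,0,0],"angular": [0,0,0]},
])

```text
clock: 1.5
tool_pos: [0.5291, 0.3868, 0.2024]
orientation: [180.0, -0.0, -95.9]
force: [-0.5, -0.7, -0.1]
opening: 0.0624
gripper_force: 0.0
```

Run:
```python
from h import *
delta([.5306,.3862,.2]); delta([.5306,.3862,.039])
```

```text
delta_pos [ 0.4 -1.5  2.4] angular [ 0.01 -0.    0.09]
delta_pos [  0.4  -1.5 163.4] angular [ 0.01 -0.    0.09]
```

Request:
apply_moves([
  {"fingers": 60,"delta_pos": [0.4,-1.5,35],"angular": [0,0,0]},
  {"fingers": 60,"delta_pos": [0.4,-1.5,70],"angular": [0,0,0]},
  {"fingers": 60,"delta_pos": [0.4,-1.5,105],"angular": [0,0,0]},
  {"fingers": 60,"delta_pos": [0.4,-1.5,135],"angular": [0,0,0]},
  {"fingers": 60,"delta_pos": [0.4,-1.5,155],"angular": [0,0,0]},
  {"fingers": 60,"delta_pos": [0.4,-1.5,163],"angular": [0,0,0]},
  {"fingers": 60,"delta_pos": [0.4,-1.5,163],"angular": [0,0,0]},
  {"fingers": 60,"delta_pos": [0.4,-1.5,163],"angular": [0,0,0]},
])

```text
clock: 2.3
tool_pos: [0.5317, 0.3865, 0.0407]
orientation: [-179.9, 0.1, -95.9]
force: [-0.0, -0.1, 1.2]
opening: 0.06
gripper_force: 0.0
```

Run:
```python
from h import *
a=ctrl.snapshot("side")[100:260,190:350,::-1];b=ctrl.snapshot("top")[110:270,150:310,::-1]
cv2.imwrite("pics/g.png",cv2.resize(np.hstack([a,b]),None,fx=2.5,fy=2.5,interpolation=cv2.INTER_CUBIC))
```

```text
(no output)
```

View pics/g.png

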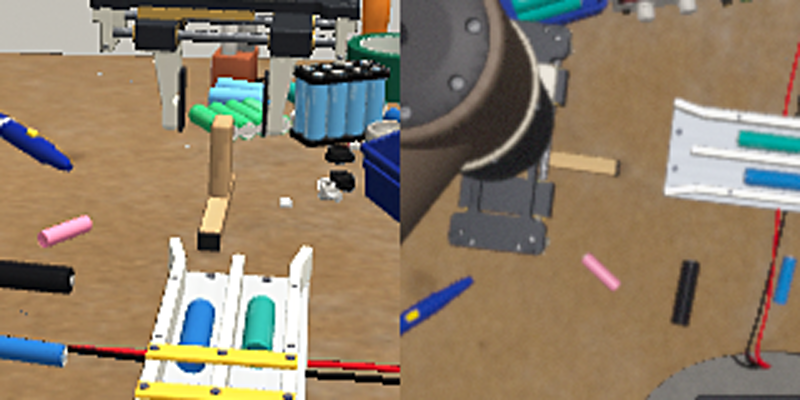

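Run:
```python
from h import *
o=ctrl.get_obs();print(o["tool_pos"])
for dx in(-.03,0,.03):
  for z in(.041,.06,.08):
    u,v=proj("side",o["tool_pos"]*[1,1,0]+[dx,0,z]);print(dx,z,"crop px",round((u-190)*2.5),round((v-100)*2.5))
```

```text
[0.53195376 0.38647402 0.04111271]
-0.03 0.041 crop px 181 158
-0.03 0.06 crop px 182 135
-0.03 0.08 crop px 182 110
0 0.041 crop px 220 159
0 0.06 crop px 221 136
0 0.08 crop px 222 111
0.03 0.041 crop px 258 160
0.03 0.06 crop px 260 136
0.03 0.08 crop px 261 112
```

The side crop shows the fingers straddling the grip, with pads at about (183,130) and (266,130) and the grip top at (221,117). The open tips stand higher than the shut TCP. The grip is centred between them, so I'll close and check the height after.

Request:
apply_moves([
  {"fingers": 10,"delta_pos": [0,0,0],"angular": [0,0,0]},
  {"fingers": 10,"delta_pos": [0,0,0],"angular": [0,0,0]},
  {"fingers": 10,"delta_pos": [0,0,0],"angular": [0,0,0]},
  {"fingers": 10,"delta_pos": [0,0,0],"angular": [0,0,0]},
  {"fingers": 10,"delta_pos": [0,0,0],"angular": [0,0,0]},
  {"fingers": 10,"delta_pos": [0,0,0],"angular": [0,0,0]},
  {"fingers": 10,"delta_pos": [0,0,0],"angular": [0,0,0]},
  {"fingers": 10,"delta_pos": [0,0,0],"angular": [0,0,0]},
])

```text
clock: 3.2
tool_pos: [0.5314, 0.3855, 0.0394]
orientation: [180.0, -0.0, -96.0]
force: [0.4, -0.1, -0.5]
opening: 0.0157
gripper_force: 29.9
```

Run:
```python
from h import *
a=ctrl.snapshot("side")[100:260,190:350,::-1]
cv2.imwrite("pics/g2.png",cv2.resize(a,None,fx=2.5,fy=2.5,interpolation=cv2.INTER_CUBIC))
print(ctrl.get_obs()["tool_pos"],ctrl.get_obs()["orientation"])
```

```text
[0.53135926 0.38547266 0.03941983] [ 1.79998005e+02 -6.92860838e-03 -9.60058958e+01]
```

View pics/g2.png

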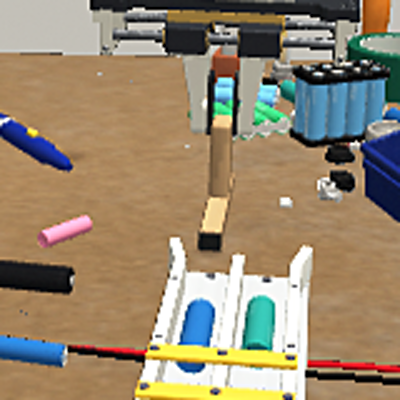

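The side crop shows the finger tips at row ≈132, just 15 rows below the grip top (row 117). That's only about a 12 mm overlap, although the TCP reads 0.039. I'll check this against the start picture.

Run:
```python
from h import *
print("start TCP px",proj("side",[.2153,.6392,.2016]),proj("side",[.2153,.6392,.2266]))
im=cv2.imread("pics/side0.png").mean(2).astype(int)
for u in(122,126,130,146,150,154):print(u,im[30:62,u].tolist())
g=cv2.imread("pics/g2.png")
s=ctrl.snapshot("side").mean(2).astype(int)
for u in(268,270,274,276,278,280,282,284,286,288,290):print(u,s[135:162,u].tolist())
print(proj("side",[.5314,.3855,.039]),proj("side",[.5314,.3755,.065]))
```

```text
start TCP px (np.float64(138.74394320992837), np.float64(56.88169396824722)) (np.float64(137.93356033174848), np.float64(45.53672378173397))
122 [136, 137, 137, 136, 137, 137, 137, 137, 137, 136, 138, 139, 141, 143, 143, 146, 144, 130, 26, 180, 188, 185, 184, 184, 184, 184, 184, 185, 184, 184, 183, 184]
126 [165, 169, 167, 163, 142, 140, 124, 132, 133, 133, 134, 137, 139, 140, 142, 145, 146, 135, 65, 184, 187, 185, 184, 184, 184, 184, 183, 184, 184, 184, 183, 184]
130 [195, 41, 0, 6, 0, 0, 0, 0, 0, 54, 104, 155, 158, 159, 164, 173, 155, 95, 0, 188, 190, 185, 185, 184, 184, 184, 183, 184, 184, 184, 184, 184]
146 [26, 27, 24, 23, 22, 20, 21, 21, 20, 20, 22, 22, 16, 0, 193, 191, 185, 183, 184, 184, 185, 184, 183, 184, 184, 185, 184, 184, 184, 183, 184, 184]
150 [25, 26, 25, 24, 25, 25, 25, 25, 26, 25, 26, 26, 22, 1, 194, 190, 184, 184, 183, 184, 184, 183, 184, 184, 184, 185, 184, 184, 184, 184, 184, 184]
154 [161, 163, 164, 162, 160, 163, 164, 166, 167, 167, 169, 167, 119, 22, 181, 188, 184, 184, 184, 184, 183, 184, 184, 184, 185, 184, 184, 184, 183, 183, 183, 184]
268 [164, 163, 164, 1
[... 882 characters left out ...]
8, 108, 106, 103, 103, 102, 99, 98, 98]
284 [1, 1, 2, 5, 8, 12, 14, 13, 11, 9, 4, 40, 42, 42, 44, 44, 46, 39, 38, 147, 148, 138, 141, 146, 144, 143, 140]
286 [174, 173, 174, 174, 180, 151, 183, 189, 172, 173, 171, 170, 168, 167, 168, 169, 170, 157, 135, 91, 106, 139, 144, 140, 138, 136, 136]
288 [164, 164, 164, 164, 163, 166, 164, 163, 164, 165, 164, 164, 163, 164, 164, 164, 166, 154, 129, 199, 138, 146, 146, 138, 134, 131, 135]
290 [164, 164, 164, 164, 164, 163, 164, 164, 165, 166, 165, 167, 168, 170, 170, 168, 165, 154, 140, 220, 141, 138, 142, 140, 136, 131, 135]
(np.float64(277.6374671976081), np.float64(164.68716555122154)) (np.float64(278.25873161025385), np.float64(153.5862159028819))
```

The start picture shows the same thing: the seen tips stand about 24 mm behind the reported TCP. I'll regrip 9 mm lower, which is safe on either reading.

Request:
apply_moves([
  {"fingers": 36,"delta_pos": [0,0,0],"angular": [0,0,0]},
  {"fingers": 36,"delta_pos": [0,0,0],"angular": [0,0,0]},
  {"fingers": 36,"delta_pos": [0,0,0],"angular": [0,0,0]},
  {"fingers": 36,"delta_pos": [0,0,4],"angular": [0,0,0]},
  {"fingers": 36,"delta_pos": [0,0,9],"angular": [0,0,0]},
  {"fingers": 36,"delta_pos": [0,0,9],"angular": [0,0,0]},
  {"fingers": 36,"delta_pos": [0,0,9],"angular": [0,0,0]},
])

```text
clock: 4.0
tool_pos: [0.5312, 0.3853, 0.0301]
orientation: [180.0, -0.0, -96.0]
force: [0.5, 0.5, 0.1]
opening: 0.0359
gripper_force: 0.0
```

Request:
apply_moves([
  {"fingers": 10,"delta_pos": [0,0,0],"angular": [0,0,0]},
  {"fingers": 10,"delta_pos": [0,0,0],"angular": [0,0,0]},
  {"fingers": 10,"delta_pos": [0,0,0],"angular": [0,0,0]},
  {"fingers": 10,"delta_pos": [0,0,0],"angular": [0,0,0]},
  {"fingers": 10,"delta_pos": [0,0,0],"angular": [0,0,0]},
  {"fingers": 10,"delta_pos": [0,0,0],"angular": [0,0,0]},
  {"fingers": 10,"delta_pos": [0,0,0],"angular": [0,0,0]},
])

```text
clock: 4.7
tool_pos: [0.5314, 0.3856, 0.0306]
orientation: [-180.0, 0.0, -96.0]
force: [-0.0, 0.5, 0.9]
opening: 0.0155
gripper_force: 30.0
```

Run:
```python
from h import *
o=ctrl.get_obs();p=o["tool_pos"];print(o["clock"],p,o["orientation"],o["force"],tojig(p))
# raise to 50 mm, come over the lane axis behind the rear: grip at jig x -235 (nose -150), then into lane
delta(p+[0,0,.03]); t=jig(-190,-19,0);t[2]=p[2]+.03;delta(t); t[2]=p[2]+.0075;delta(t)
s=ctrl.snapshot("side").mean(2).astype(int)
for u in(268,278,288):print(u,s[135:170,u].tolist())
```

```text
4.7 [0.5314305  0.38556163 0.03060441] [-1.79991805e+02  6.98418918e-03 -9.60040637e+01] [-0.03259557  0.4535067   0.87504313] [-268.56896049  -23.57173392   30.60441225]
delta_pos [ -0.  -0. -30.] angular [-0.01  0.01 -0.  ]
delta_pos [ 78.6  -4.6 -30. ] angular [-0.01  0.01 -0.  ]
delta_pos [78.6 -4.6 -7.5] angular [-0.01  0.01 -0.  ]
268 [164, 163, 162, 164, 163, 164, 165, 165, 164, 164, 164, 163, 163, 165, 165, 165, 164, 164, 165, 165, 165, 140, 123, 141, 139, 138, 133, 135, 141, 140, 137, 137, 135, 141, 139]
278 [217, 213, 197, 175, 129, 103, 147, 158, 149, 132, 133, 208, 204, 200, 198, 188, 126, 108, 108, 109, 111, 111, 108, 109, 108, 108, 107, 106, 105, 112, 120, 120, 119, 119, 120]
288 [165, 164, 165, 165, 164, 164, 164, 164, 165, 164, 165, 165, 165, 165, 165, 165, 164, 164, 165, 164, 165, 164, 142, 126, 134, 131, 136, 137, 132, 137, 134, 129, 138, 135, 135]
```

Request:
apply_moves([
  {"fingers": 10,"delta_pos": [0,0,-10],"angular": [0,0,0]},
  {"fingers": 10,"delta_pos": [0,-2,-20],"angular": [0,0,0]},
  {"fingers": 10,"delta_pos": [10,-4.6,-25],"angular": [0,0,0]},
  {"fingers": 10,"delta_pos": [30,-4.6,-25],"angular": [0,0,0]},
  {"fingers": 10,"delta_pos": [55,-4.6,-25],"angular": [0,0,0]},
  {"fingers": 10,"delta_pos": [75,-4.6,-25],"angular": [0,0,0]},
  {"fingers": 10,"delta_pos": [84,-4.6,-25],"angular": [0,0,0]},
  {"fingers": 10,"delta_pos": [84,-4.6,-25],"angular": [0,0,0]},
  {"fingers": 10,"delta_pos": [84,-4.6,-16],"angular": [0,0,0]},
  {"fingers": 10,"delta_pos": [84,-4.6,-16],"angular": [0,0,0]},
])

```text
clock: 5.75
tool_pos: [0.5267, 0.3017, 0.0451]
orientation: [179.9, -0.1, -96.0]
force: [0.1, -0.1, -1.4]
opening: 0.0159
gripper_force: 30.0
```

Run:
```python
from h import *
p=ctrl.get_obs()["tool_pos"];print(tojig(p))
a=ctrl.snapshot("side")[140:300,215:345,::-1];b=ctrl.snapshot("top")[110:270,210:370,::-1]
cv2.imwrite("pics/l1.png",cv2.resize(np.hstack([a,b]),None,fx=2.7,fy=2.7,interpolation=cv2.INTER_CUBIC))
```

```text
[-184.62514563  -19.49996892   45.08921947]
```

View pics/l1.png

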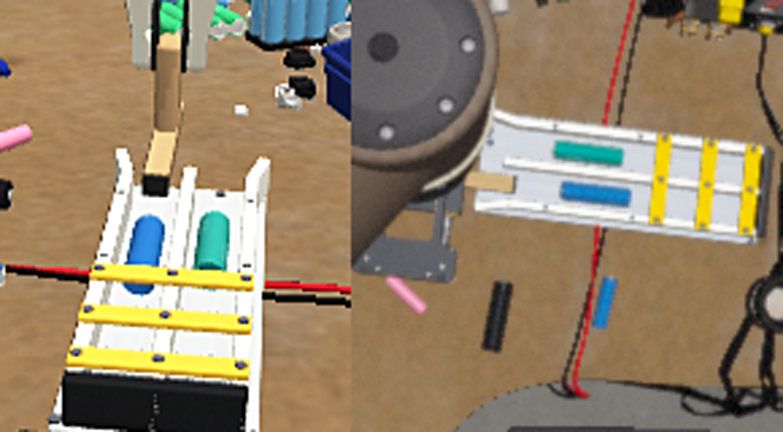

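Side half: the nose at (156,185) is between the outer wall and the divider. Top half: the nose at (513,183) is centred in the blue lane. Next I'll lower it and push.

Request:
apply_moves([
  {"fingers": 10,"delta_pos": [0,0,4],"angular": [0,0,0]},
  {"fingers": 10,"delta_pos": [0,0,7.5],"angular": [0,0,0]},
  {"fingers": 10,"delta_pos": [0,0,7.5],"angular": [0,0,0]},
  {"fingers": 10,"delta_pos": [10,0,7.5],"angular": [0,0,0]},
  {"fingers": 10,"delta_pos": [22,0,7.5],"angular": [0,0,0]},
  {"fingers": 10,"delta_pos": [32,0,7.5],"angular": [0,0,0]},
  {"fingers": 10,"delta_pos": [38,0,7.5],"angular": [0,0,0]},
  {"fingers": 10,"delta_pos": [43,0,7.5],"angular": [0,0,0]},
  {"fingers": 10,"delta_pos": [48,0,7.5],"angular": [0,0,0]},
  {"fingers": 10,"delta_pos": [53,0,7.5],"angular": [0,0,0]},
])

```text
clock: 6.85
tool_pos: [0.5218, 0.2486, 0.0391]
orientation: [-180.0, 0.0, -96.0]
force: [-0.3, 1.7, -0.6]
opening: 0.0157
gripper_force: 30.0
```

Run:
```python
from h import *
o=ctrl.get_obs();print(tojig(o["tool_pos"]),o["orientation"],o["force"])
im=ctrl.snapshot("top");h=cv2.cvtColor(im,cv2.COLOR_RGB2HSV)
for lo,hi in(((102,150,80),(115,255,255)),((78,120,60),(95,255,255))):
    m=cv2.inRange(h,lo,hi);k=np.zeros_like(m);k[150:205,270:362]=m[150:205,270:362]
    c=max(cv2.findContours(k,0,1)[0],key=cv2.contourArea);r=cv2.minAreaRect(c);print(np.round(tojig(plane("top",*r[0],.02)),1),np.round(r[1],1))
```

```text
[-131.3622439   -18.86170624   39.14618757] [-1.79978527e+02  2.75759558e-02 -9.60081332e+01] [-0.27606495  1.69470389 -0.62016225]
[-14.1 -19.1  20. ] [24.3  5.5]
[-20.7  18.3  20. ] [13.9  5.7]
```

Request:
apply_moves([
  {"fingers": 10,"delta_pos": [8,0,1],"angular": [0,0,0]},
  {"fingers": 10,"delta_pos": [16,0,1],"angular": [0,0,0]},
  {"fingers": 10,"delta_pos": [24,0,1],"angular": [0,0,0]},
  {"fingers": 10,"delta_pos": [32,0,1],"angular": [0,0,0]},
  {"fingers": 10,"delta_pos": [40,0,1],"angular": [0,0,0]},
  {"fingers": 10,"delta_pos": [48,0,1],"angular": [0,0,0]},
  {"fingers": 10,"delta_pos": [56,0,1],"angular": [0,0,0]},
  {"fingers": 10,"delta_pos": [64,0,1],"angular": [0,0,0]},
  {"fingers": 10,"delta_pos": [70,0,1],"angular": [0,0,0]},
  {"fingers": 10,"delta_pos": [75,0,1],"angular": [0,0,0]},
])

```text
clock: 7.9
tool_pos: [0.5137, 0.1736, 0.038]
orientation: [-180.0, 0.0, -96.0]
force: [0.5, 0.6, -1.7]
opening: 0.0159
gripper_force: 30.0
```

Request:
apply_moves([
  {"fingers": 10,"delta_pos": [5,0,0],"angular": [0,0,0]},
  {"fingers": 10,"delta_pos": [10,0,0],"angular": [0,0,0]},
  {"fingers": 10,"delta_pos": [15,0,0],"angular": [0,0,0]},
  {"fingers": 10,"delta_pos": [19,0,0],"angular": [0,0,0]},
  {"fingers": 10,"delta_pos": [22,0,0],"angular": [0,0,0]},
  {"fingers": 10,"delta_pos": [24,0,0],"angular": [0,0,0]},
  {"fingers": 10,"delta_pos": [24,0,0],"angular": [0,0,0]},
])

```text
clock: 8.6
tool_pos: [0.5112, 0.1501, 0.0379]
orientation: [180.0, -0.0, -96.0]
force: [1.0, 0.3, -0.7]
opening: 0.0158
gripper_force: 30.0
```

Run:
```python
from h import *
o=ctrl.get_obs();print(tojig(o["tool_pos"]),o["orientation"],o["force"])
```

```text
[-32.24262319 -19.10101063  37.94647863] [ 1.79994093e+02 -7.15768944e-03 -9.60217062e+01] [ 0.97333551  0.30484599 -0.69771596]
```

Request:
apply_moves([
  {"fingers": 10,"delta_pos": [1,0,0],"angular": [0,0,0]},
  {"fingers": 10,"delta_pos": [2,0,0],"angular": [0,0,0]},
  {"fingers": 10,"delta_pos": [3,0,0],"angular": [0,0,0]},
  {"fingers": 10,"delta_pos": [3,0,0],"angular": [0,0,0]},
])

```text
clock: 9.0
tool_pos: [0.5109, 0.1473, 0.038]
orientation: [-180.0, 0.0, -96.0]
force: [0.6, 0.3, -1.3]
opening: 0.0159
gripper_force: 30.0
```

Request:
apply_moves([
  {"fingers": 10,"delta_pos": [0.5,0,0],"angular": [0,0,0]},
  {"fingers": 10,"delta_pos": [1,0,0],"angular": [0,0,0]},
  {"fingers": 10,"delta_pos": [1,0,0],"angular": [0,0,0]},
])

```text
clock: 9.3
tool_pos: [0.511, 0.1465, 0.038]
orientation: [-180.0, 0.0, -96.0]
force: [-1.2, 1.0, -1.5]
opening: 0.0159
gripper_force: 30.0
```

Request:
apply_moves([
  {"fingers": 10,"delta_pos": [0.5,0,0],"angular": [0,0,0]},
  {"fingers": 10,"delta_pos": [1,0,0],"angular": [0,0,0]},
  {"fingers": 10,"delta_pos": [1,0,0],"angular": [0,0,0]},
])

```text
clock: 9.6
tool_pos: [0.5112, 0.146, 0.0383]
orientation: [-179.9, 0.1, -96.0]
force: [-0.7, 4.3, 0.5]
opening: 0.0157
gripper_force: 30.0
```

Request:
apply_moves([
  {"fingers": 10,"delta_pos": [0.5,0,0],"angular": [0,0,0]},
  {"fingers": 10,"delta_pos": [1,0,0],"angular": [0,0,0]},
  {"fingers": 10,"delta_pos": [1,0,0],"angular": [0,0,0]},
])

```text
clock: 9.9
tool_pos: [0.5116, 0.1456, 0.0385]
orientation: [-179.9, 0.1, -96.0]
force: [0.1, 6.4, 0.6]
opening: 0.0159
gripper_force: 30.0
```

Run:
```python
from h import *
o=ctrl.get_obs();print(tojig(o["tool_pos"]),o["force"])
a=ctrl.snapshot("side")[160:310,215:335,::-1];b=ctrl.snapshot("top")[130:230,250:370,::-1]
cv2.imwrite("pics/p1.png",np.hstack([cv2.resize(a,None,fx=3,fy=3,interpolation=cv2.INTER_CUBIC),cv2.resize(b,(432,450),interpolation=cv2.INTER_CUBIC)]))
```

```text
[-27.85663454 -18.26120308  38.48615953] [0.14713809 6.43255398 0.64077689]
```

View pics/p1.png

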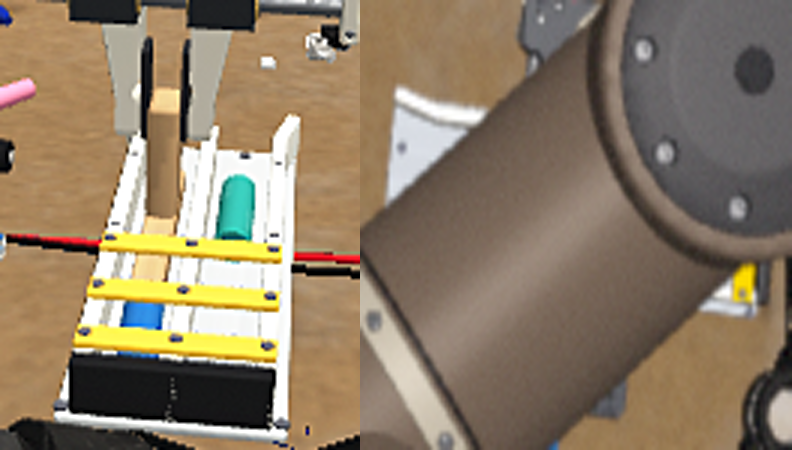

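The cell met firm resistance right at the predicted home position (TCP jig x ≈ -28, 6.4 N). The picture shows blue at (143,325) reaching the black stop and teal unmoved at (237,205). I'll give it one more gentle press, then back out.

Request:
apply_moves([
  {"fingers": 10,"delta_pos": [1,0,0],"angular": [0,0,0]},
  {"fingers": 10,"delta_pos": [1.5,0,0],"angular": [0,0,0]},
  {"fingers": 10,"delta_pos": [1.5,0,0],"angular": [0,0,0]},
])

```text
clock: 10.3
tool_pos: [0.5121, 0.1451, 0.0389]
orientation: [-179.8, 0.2, -96.0]
force: [-0.7, 9.8, 1.0]
opening: 0.0157
gripper_force: 30.0
```

Request:
apply_moves([
  {"fingers": 10,"delta_pos": [-3,0,0],"angular": [0,0,0]},
  {"fingers": 10,"delta_pos": [-10,0,0],"angular": [0,0,0]},
  {"fingers": 10,"delta_pos": [-25,0,0],"angular": [0,0,0]},
  {"fingers": 10,"delta_pos": [-42,0,0],"angular": [0,0,0]},
  {"fingers": 10,"delta_pos": [-60,0,0],"angular": [0,0,0]},
  {"fingers": 10,"delta_pos": [-78,0,0],"angular": [0,0,0]},
  {"fingers": 10,"delta_pos": [-96,0,0],"angular": [0,0,0]},
  {"fingers": 10,"delta_pos": [-112,0,0],"angular": [0,0,0]},
  {"fingers": 10,"delta_pos": [-120,0,0],"angular": [0,0,0]},
  {"fingers": 10,"delta_pos": [-120,0,0],"angular": [0,0,0]},
])

```text
clock: 11.3
tool_pos: [0.5231, 0.2635, 0.0378]
orientation: [180.0, -0.0, -95.9]
force: [-0.2, 0.5, -1.3]
opening: 0.016
gripper_force: 30.0
```

Run:
```python
from h import *
o=ctrl.get_obs();print(tojig(o["tool_pos"]),o["orientation"],o["force"])
im=ctrl.snapshot("top");h=cv2.cvtColor(im,cv2.COLOR_RGB2HSV)
for lo,hi in(((102,150,80),(115,255,255)),((78,120,60),(95,255,255))):
    m=cv2.inRange(h,lo,hi);k=np.zeros_like(m);k[150:205,270:370]=m[150:205,270:370]
    for c in cv2.findContours(k,0,1)[0]:
        if cv2.contourArea(c)>8:r=cv2.minAreaRect(c);print([np.round(tojig(plane("top",*q,.02)),1)[:2].tolist() for q in cv2.boxPoints(r)])
t=jig(-278,-24,30.8+25);delta(t)
```

```text
[-146.25306695  -19.13310458   37.7648254 ] [ 1.79999437e+02 -3.53277780e-03 -9.59386914e+01] [-0.15702435  0.52726459 -1.26561408]
[[58.6, -13.1], [66.2, -12.2], [67.4, -24.8], [59.9, -25.6]]
[[-63.7, 11.3], [-63.5, 25.8], [-3.0, 25.4], [-3.3, 10.9]]
delta_pos [-132.7    4.6  -18.1] angular [ 0.02 -0.02  0.03]
```

Request:
apply_moves([
  {"fingers": 10,"delta_pos": [0,0,-12],"angular": [0,0,0]},
  {"fingers": 10,"delta_pos": [-10,0,-24],"angular": [0,0,0]},
  {"fingers": 10,"delta_pos": [-30,2,-26],"angular": [0,0,0]},
  {"fingers": 10,"delta_pos": [-55,4,-26],"angular": [0,0,0]},
  {"fingers": 10,"delta_pos": [-80,4.6,-26],"angular": [0,0,0]},
  {"fingers": 10,"delta_pos": [-105,4.6,-26],"angular": [0,0,0]},
  {"fingers": 10,"delta_pos": [-125,4.6,-26],"angular": [0,0,0]},
  {"fingers": 10,"delta_pos": [-133,4.6,-26],"angular": [0,0,0]},
  {"fingers": 10,"delta_pos": [-133,4.6,-26],"angular": [0,0,0]},
])

```text
clock: 12.25
tool_pos: [0.5322, 0.3958, 0.0638]
orientation: [180.0, -0.0, -96.0]
force: [-0.3, -0.3, -1.1]
opening: 0.0157
gripper_force: 30.0
```

Run:
```python
from h import *
o=ctrl.get_obs();p=o["tool_pos"];print(tojig(p),o["force"]);delta([p[0],p[1],.0308])
a=ctrl.snapshot("side")[130:310,205:345,::-1];t=ctrl.snapshot("top")
cv2.imwrite("pics/q1.png",np.hstack([cv2.resize(a,(350,450),interpolation=cv2.INTER_CUBIC),cv2.resize(t[130:230,250:370,::-1],(432,450),interpolation=cv2.INTER_CUBIC)]))
h=cv2.cvtColor(t,cv2.COLOR_RGB2HSV)
for lo,hi in(((102,150,80),(115,255,255)),((78,120,60),(95,255,255))):
    m=cv2.inRange(h,lo,hi);k=np.zeros_like(m);k[150:205,270:370]=m[150:205,270:370]
    for c in cv2.findContours(k,0,1)[0]:
        if cv2.contourArea(c)>8:r=cv2.minAreaRect(c);print([np.round(tojig(plane("top",*q,.02)),1)[:2].tolist() for q in cv2.boxPoints(r)])
```

```text
[-278.87528026  -23.85214579   63.82519618] [-0.32585092 -0.34965032 -1.11339089]
delta_pos [-0. -0. 33.] angular [ 0.   -0.    0.03]
[[90.4, -24.6], [89.6, -17.1], [107.3, -15.0], [108.0, -22.5]]
[[58.6, -13.1], [66.2, -12.2], [67.4, -24.8], [59.9, -25.6]]
[[-66.6, 11.4], [-66.3, 26.1], [-3.0, 25.2], [-3.4, 10.5]]
```

View pics/q1.png

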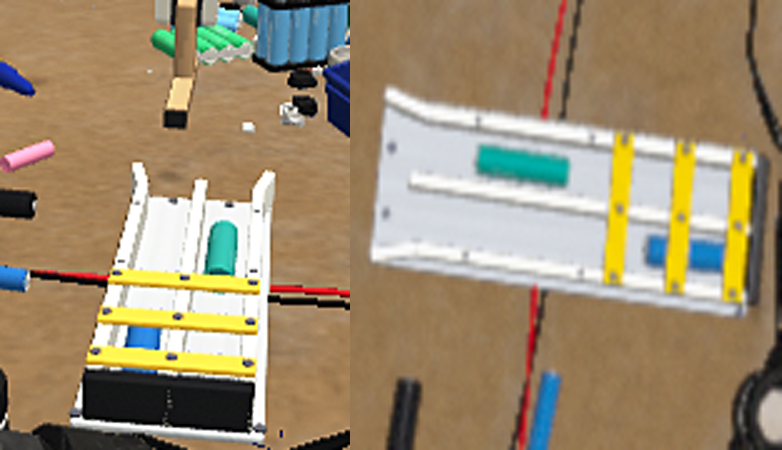

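The top half shows blue at (645–725, 250) reaching under the last strap to the stop, with its rear end at jig x ≈ 57.5, so it's home. Teal is still at jig x ≈ -35. The stick is held clear of the jig, so I'll set it down.

Request:
apply_moves([
  {"fingers": 10,"delta_pos": [0,0,10],"angular": [0,0,0]},
  {"fingers": 10,"delta_pos": [0,0,20],"angular": [0,0,0]},
  {"fingers": 10,"delta_pos": [0,0,27],"angular": [0,0,0]},
  {"fingers": 10,"delta_pos": [0,0,31],"angular": [0,0,0]},
  {"fingers": 10,"delta_pos": [0,0,33],"angular": [0,0,0]},
  {"fingers": 10,"delta_pos": [0,0,33.5],"angular": [0,0,0]},
  {"fingers": 10,"delta_pos": [0,0,33.5],"angular": [0,0,0]},
])

```text
clock: 13.05
tool_pos: [0.5325, 0.395, 0.0306]
orientation: [-180.0, 0.0, -96.0]
force: [-0.5, -0.5, -0.9]
opening: 0.016
gripper_force: 30.0
```

Request:
apply_moves([
  {"fingers": 20,"delta_pos": [0,0,0],"angular": [0,0,0]},
  {"fingers": 30,"delta_pos": [0,0,0],"angular": [0,0,0]},
  {"fingers": 50,"delta_pos": [0,0,0],"angular": [0,0,0]},
  {"fingers": 60,"delta_pos": [0,0,0],"angular": [0,0,0]},
  {"fingers": 60,"delta_pos": [0,0,0],"angular": [0,0,0]},
  {"fingers": 60,"delta_pos": [0,0,-20],"angular": [0,0,0]},
  {"fingers": 60,"delta_pos": [0,0,-50],"angular": [0,0,0]},
  {"fingers": 60,"delta_pos": [0,0,-90],"angular": [0,0,0]},
  {"fingers": 60,"delta_pos": [0,0,-130],"angular": [0,0,0]},
  {"fingers": 60,"delta_pos": [0,0,-150],"angular": [0,0,0]},
])

```text
clock: 14.05
tool_pos: [0.5336, 0.3959, 0.1849]
orientation: [-179.8, 0.2, -96.0]
force: [0.4, 1.0, 0.5]
opening: 0.0598
gripper_force: 0.0
```

Run:
```python
from h import *
a=ctrl.snapshot("side")[100:310,180:360,::-1]
cv2.imwrite("pics/z.png",cv2.resize(a,None,fx=2.5,fy=2.5,interpolation=cv2.INTER_CUBIC)); print(ctrl.get_obs()["force"])
```

```text
[1.22769917 0.40322042 3.61173196]
```

View pics/z.png

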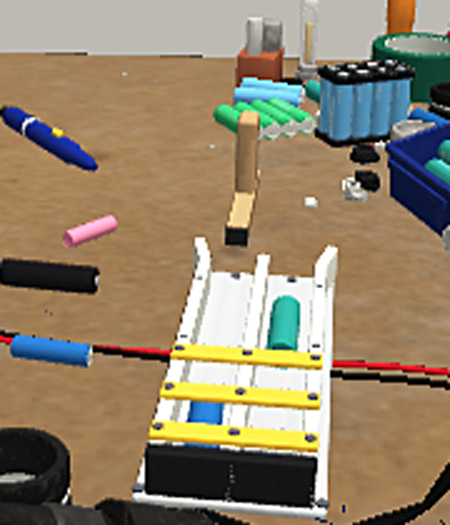

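The stick stands on the bench with its nose at (236,235), clear of the jig. Blue is at the stop at (205,412), teal hasn't moved and the gripper is away. I'll let the arm settle, then hand in.

Request:
apply_moves([
  {"fingers": 60,"delta_pos": [0,0,0],"angular": [0,0,0]},
  {"fingers": 60,"delta_pos": [0,0,0],"angular": [0,0,0]},
  {"fingers": 60,"delta_pos": [0,0,0],"angular": [0,0,0]},
])

```text
clock: 14.4
tool_pos: [0.5318, 0.3944, 0.179]
orientation: [179.9, -0.1, -96.0]
force: [0.3, 0.2, 0.4]
opening: 0.0597
gripper_force: 0.0
```

```bash
python3 -c "
from plant import ctrl
print(ctrl.close_job())"
```

```text
the job is handed in; nothing more can be done
None
```

The job is handed in at 14.4 s: the blue cell is home against the end stop (rear end measured at jig x ≈ 57.5 mm, 57 expected), the stick stands on its shoe on the bench about 55 mm behind the jig, and the teal cell has not moved.

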